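# Pair the cement moulds with their base plates

## Task

Get the four clean moulds ready for filling: stand each one upright in the middle of its own base plate, the plate with the same paint colour, and square the cube mould up with the edges of its plate. The cube mould has been parked on the cylinder's plate, so that has to come off first. Set the moulds down gently and do not shift or knock over the white cup or the amber bottle standing among them.

Things in the scene. Friction and masses are not known exactly. Their poses are not given: they have to be found in the camera images.
- ring_mould: Origin: centre of its underside; z up. Open brass ring (no bottom, no lid), RED paint on its top rim, 40 mm high. Slightly conical, wide end down: outside diameter 90 mm at the foot, 78 mm at the top; wall 9 mm thick all round, so the hole is about 60 mm across at the top. Too wide to span: pinch the wall, one finger inside and one outside; at 30 mm above its foot the middle of the wall lies 36 mm from the axis. 0.28 to 0.44 kg. Stands upright on the bench at the start.
- cylinder_mould: Origin: centre of its underside; z up. Upright open aluminium tube (no bottom), YELLOW paint round its top, outside diameter 58 mm, 100 mm high, wall 5 mm. Along its own x axis two clamping flanges stick out, to 39 mm either side of the axis, up to 92 mm high; grip it across its own y axis, where it is a plain 58 mm. 0.24 to 0.38 kg. Stands upright on the bench at the start.
- cube_mould: Origin: centre of its underside; z up. Square steel frame (no bottom), BLUE paint round its top, 56 x 56 mm outside, 46 mm high, walls 8 mm, hole 40 x 40 mm; x and y axes are square to its sides. Grip it across two opposite sides. 0.36 to 0.56 kg. At the start it stands, turned anyhow, on the yellow-edged cylinder plate.
- cone_mould: Origin: centre of its underside; z up. Small upright brass cone mould with a straight neck, open at both ends, GREEN paint round its top, 57 mm high. Foot 50 mm in outside diameter, tapering to 33 mm at 36 mm height; from there up to the top a straight round neck of 33 mm diameter, 21 mm tall, to grip. 0.18 to 0.28 kg. Stands upright on the bench at the start.
- ring_plate: Origin: centre of its underside; z up. Base plate of the ring mould: square frosted pale blue-grey glass, 110 x 110 mm, 8 mm thick, flat, RED painted border and a white circle 92 mm across at its middle. Does not slide.
- cylinder_plate: Origin: centre of its underside; z up. Base plate of the cylinder mould: round steel disc, 110 mm in diameter, 10 mm thick, flat, YELLOW painted border and a thin black circle 60 mm across at its middle. Does not slide. The cube mould stands on it at the start.
- cube_plate: Origin: centre of its underside; z up. Base plate of the cube mould: square steel, 95 x 95 mm, 10 mm thick, flat, BLUE painted border and a thin black square outline 60 x 60 mm at its middle; x and y axes are square to its edges. Does not slide.
- cone_plate: Origin: centre of its underside; z up. Base plate of the cone mould: round pale plate, 124 mm in diameter, 8 mm thick, flat, GREEN painted border and thin black rings about its middle. Does not slide.
- cup: Origin: centre of its underside; z up. White plastic cup, empty, loose, 64 mm in diameter at the rim, 70 mm high. Bystander: leave it alone.
- bottle: Origin: centre of its underside; z up. Amber bottle with a white cap, loose, 56 mm in diameter, 140 mm high. Bystander: leave it alone.
Things that resemble listed ones, but are neither listed nor needed, are in the scene too. Leave any pink look-alike of the cone_plate alone. What is shaped like the cone_mould but red is not meant.

How it is judged (in metres and radians):
At the end, for the whole second after the job is handed in: Each mould stands on the plate of its own colour, its axis within 12 mm of the plate's centre, its underside within 4 mm of the plate's upper face, upright within 0.1 rad, released and at rest; the cube mould's sides are within 0.26 rad (15 degrees) of its plate's edges (any quarter turn) (horizontal distance between ring_mould and ring_plate below 0.012 m and z of ring_mould in the frame of ring_plate between 0.004 and 0.012 m and angle between each of ring_mould, cylinder_mould, cube_mould, cone_mould's own z axis and vertical below 0.1 rad and linear speed of each of ring_mould, cylinder_mould, cube_mould, cone_mould below 0.02 m/s and angular speed of each of ring_mould, cylinder_mould, cube_mould, cone_mould below 0.2 rad/s and horizontal distance between cylinder_mould and cylinder_plate below 0.012 m and z of cylinder_mould in the frame of cylinder_plate between 0.006 and 0.014 m and horizontal distance between cube_mould and cube_plate below 0.012 m and z of cube_mould in the frame of cube_plate between 0.006 and 0.014 m and horizontal distance between cone_mould and cone_plate below 0.012 m and z of cone_mould in the frame of cone_plate between 0.004 and 0.012 m and (angle between the x axis of cube_mould and the x axis of cube_plate, either way round below 0.26 rad or angle between the x axis of cube_mould and the y axis of cube_plate, either way round below 0.26 rad)); the robot touches nothing.
It fails at once if a mould is dropped or slammed down (faster than 0.8 m/s while its underside is less than 60 mm above the bench) ((linear speed of ring_mould above 0.8 m/s and height (world z) of ring_mould below 0.06 m) or (linear speed of cylinder_mould above 0.8 m/s and height (world z) of cylinder_mould below 0.06 m) or (linear speed of cube_mould above 0.8 m/s and height (world z) of cube_mould below 0.06 m) or (linear speed of cone_mould above 0.8 m/s and height (world z) of cone_mould below 0.06 m)).
It fails at once if the white cup is shifted by more than 20 mm or knocked over (distance of cup from where it was at the start of the episode above 0.02 m or angle between cup's own z axis and vertical above 0.5 rad).
It fails at once if the amber bottle is shifted by more than 20 mm or knocked over (distance of bottle from where it was at the start of the episode above 0.02 m or angle between bottle's own z axis and vertical above 0.5 rad).
It also fails if it takes over 122 s, if anything falls off the work surface, if the arm or the gripper's body presses on something with over 40 N, if the wrist force passes 120 N, or if a joint passes its speed limit or range.

## Robot

A 6-joint arm with a two-finger parallel gripper is mounted at the origin on the work surface. World frame = base frame: x ahead of the robot, y to its left, z up, the work surface at z = 0. Lengths are in mm, angles in rad, forces in N, time in s.
With the tool pointing down it reaches from about 300 to 850 mm from the base axis. Payload 5.4 kg.
Tool frame: the origin (TCP) lies on the mounting face of the last link; the fingertips stand 173 mm ahead of it and the grasp point (between the pads) lies 155 mm ahead of it (arm.pinch_z is the distance from the TCP to the grasp point, in mm); z points along the fingers, y is the line along which they close (so a half turn about z gives the same grasp; the last joint's range is limited). The gripper opens to 85 mm and grips with 20 to 120 N. Pads are 22 mm wide; open, the fingers measure 114 mm over their backs; the gripper's body (76 mm by 85 mm) begins 54 mm behind the grasp point. The pads swing forward as they close: fully open they stand 13 mm farther back than shut.
Start: joints at [0.936, 0.158, 1.597, -0, 1.386, -0.21], TCP at [236.988, 523.874, 404.699] pointing down, gripper open.
Joint ranges: [-2.91, 2.91], [-0.94, 2.29], [0.18, 2.7], [-1.29, 4.43], [0.17, 2.64], [-3, 3]. Speed limits (rad/s): [2.57, 2.57, 3.14, 3.14, 3.14, 3.14].

## Interface

Orientations are given as a unit quaternion [w, x, y, z].
In Python, from bench import arm gives the robot as it stands.
- The arm moves only by the shell command python3 -m creep 'ROWS'. ROWS is JSON, a list that holds one entry, the list of rows, each a list of 7 numbers: the shift along the tool's x, y, z in m, then the turn, a rotation vector about the tool's x, y, z in rad, then the opening, from 0 (shut) to 1 (fully open). A call has exactly 5 rows; each row is the pose to reach, as a shift and turn from the pose commanded when the call began, along the tool's axes at that moment; what a row does not reach only later rows make up. A row lasts 1/10 s, in which the tool goes at most 50 mm and 8.59 degrees, less where a joint would pass 70% of its speed; a pose out of reach is approached as far as the arm can. A call with a gripper value outside its range is refused whole. The fingers move at their own pace and stop on an object; the grip force is fixed at half the most. Time passes only in rows, so rows that repeat a pose let the fingers close, or fill a call up. It gives the time, the measured TCP pose, the force, the opening and the grip force at its end, in the units of the state.
- arm.observe(): the state, without advancing time (a new reading comes with each control period).
- arm.snapshot(name): name is "scene" or "side" or "wrist"; returns the picture (400x640x3 uint8, red, green, blue); there is no depth.
- arm.camera_info(name): a dict with "fx", "fy", "cx", "cy" (pixels), "eye" and "rotation" of the camera in the world. Camera axes: x right, y down, z forward; pixel columns grow to the right and rows downward; lengths in mm; the calibration is good to about 2 mm. A picture is of the moment at which its call begins: read the wrist's pose just before it. camera_info takes no time and is no camera call; for the wrist camera it gives the pose at the moment of the call.
- arm.sign_off(): hands the job in; it is judged then, once.
Trained networks look in the newest picture that a camera, given by its name, has taken for a name from the list of things; names that differ only in an ending like _2 or _b are one class to them, and where a whole thing is asked for, a point or a joint stands for the part that bears it (a point fixed in the world has none). Each returns a list of dicts, best first, with "p" (0 to 1); they miss things now and then, are a little off and sometimes report something else, mostly with a low value. They report only what shows in the picture. A call takes as long as a camera call. They do not tell look-alikes from the thing itself.
- arm.find_in(camera, thing): "rect" ([left, top, right, bottom] in pixels, round what is visible of it).
- arm.silhouettes(camera, thing): "pixels" (400x640 bool, what is visible of it) and "rect" ([left, top, right, bottom] in pixels, round what is visible of it).
The state is a dict: "time": time; "q": joint angles; "joint_velocities": joint speeds; "joint_efforts": joint torques, N m; "tcp_pos": TCP position; "tcp_rot": TCP orientation; "ft_force": force on the tool from outside, world axes, zero at the start; "moment": the same for the moment, N m; "opening": finger opening in mm; "grip_force": force on a finger pad.
Only numpy, scipy, OpenCV 4.12 (cv2) and the standard library are available. Lean on these libraries where they do the work, as an engineer would, in place of code of your own. Each camera call takes 0.05 s, during which the arm holds its last target. There are 200 camera calls.

## Working session

There is one attempt and no reset: what is moved stays moved. The work goes in short steps, Python scripts to look and compute and a shell command to move; the robot and the scene stay as the last step left them, time stands still between calls to the robot, and variables do not carry over. Pictures are saved under pics/ and viewed, at most 14 in all, crops included, and the job is handed in when it is done.

```bash
ls; mkdir -p pics
python3 - <<'E'
from bench import arm
import cv2
for n in("scene","side","wrist"):
    im=arm.snapshot(n); cv2.imwrite(f"pics/{n}0.png",im[:,:,::-1])
    c=arm.camera_info(n); print(n,c)
print(arm.observe())
E
```

```text
pics
scene {'fx': 418.61192412290535, 'fy': 418.61192412290535, 'cx': 318.94475814431394, 'cy': 196.0514906472288, 'eye': array([1281.52721449,  282.27568462,  712.60974254]), 'rotation': array([-0.26750663,  0.51959193,  0.72876898, -0.35687561])}
side {'fx': 467.08336860869974, 'fy': 467.08336860869974, 'cx': 326.78280098917776, 'cy': 197.31121105324937, 'eye': array([   5.08785199, -739.42529913,  958.081419  ]), 'rotation': array([-0.35794972,  0.89860519, -0.23173548,  0.1033411 ])}
wrist {'fx': 286.1235142514455, 'fy': 286.1235142514455, 'cx': 326.1369581366461, 'cy': 196.19191614090295, 'eye': array([159.87787306, 558.96000365, 372.80710269]), 'rotation': array([0.13856788, 0.82875962, 0.53493594, 0.08831748])}
{'time': 0.15, 'q': array([ 9.35874571e-01,  1.58893666e-01,  1.59794409e+00, -2.66676484e-06,
        1.38622560e+00, -2.10107391e-01]), 'joint_velocities': array([-0.00017425, -0.00186024, -0.00435803,  0.00076302,  0.00219193,
        0.00145989]), 'joint_efforts': array([ 1.22695084e-03, -3.96375990e+01, -3.31786609e+01, -5.13893951e-05,
        5.33700659e-03,  5.94333756e-05]), 'tcp_pos': array([236.87676197, 523.69890366, 403.94831071]), 'tcp_rot': array([-3.00340135e-04,  2.10813295e-01,  9.77526068e-01, -6.71224260e-04]), 'ft_force': array([ 0.9401507 , -0.98770236, -0.41995236]), 'moment': array([ 0.06499353,  0.00496687, -0.00979965]), 'grip_force': 0.0, 'opening': 85.53217821475306}
```

View pics/scene0.png

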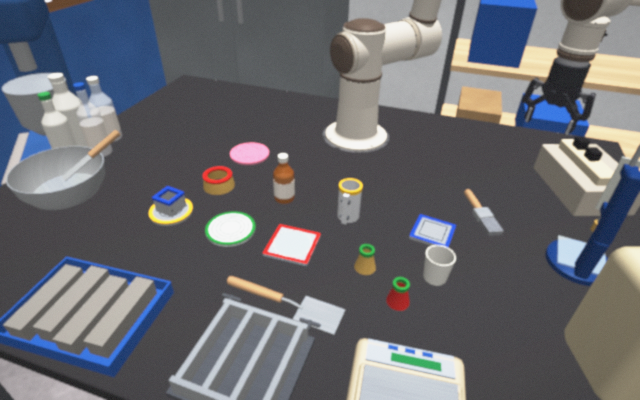

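View pics/side0.png

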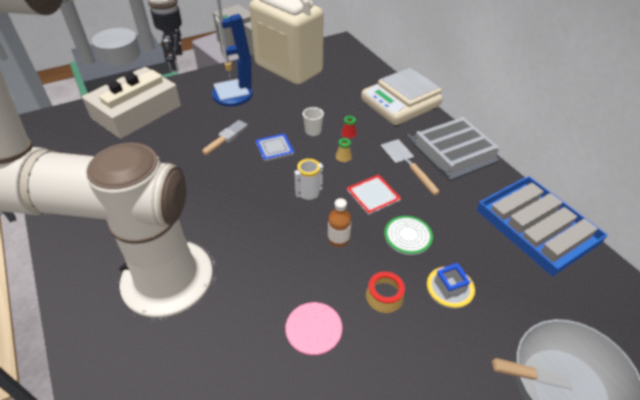

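Candidates: cone_mould is the brass one, green top, at scene (366,259); the look-alike is red, at (400,293). cone_plate is white with a green border at (231,228); the look-alike is pink, at (250,153). The others have no rivals.

```bash
cat > h.py <<'E'
from bench import arm
import numpy as np, cv2
from scipy.optimize import minimize
from scipy.spatial.transform import Rotation as R
def circ(r,z,n=40):
    t=np.linspace(0,2*np.pi,n,endpoint=False); return np.c_[r*np.cos(t),r*np.sin(t),0*t+z]
def box(a,b,z0,z1): return np.array([[x,y,z] for x in(-a,a) for y in(-b,b) for z in(z0,z1)],float)
J=np.vstack
M={'ring_mould':[J([circ(45,0),circ(39,40)])],
'cylinder_mould':[J([circ(29,0),circ(29,100)]),box(39,6,0,92)],
'cube_mould':[box(28,28,0,46)],
'cone_mould':[J([circ(25,0),circ(16.5,36)]),J([circ(16.5,36),circ(16.5,57)])],
'ring_plate':[box(55,55,0,8)],'cylinder_plate':[J([circ(55,0),circ(55,10)])],
'cube_plate':[box(47.5,47.5,0,10)],'cone_plate':[J([circ(62,0),circ(62,8)])],
'cup':[J([circ(25,0),circ(32,70)])],'bottle':[J([circ(28,0),circ(28,90),circ(13,140)])]}
def rot(c): q=c['rotation']; return R.from_quat([q[1],q[2],q[3],q[0]]).as_matrix()
def proj(c,P):
    p=(P-c['eye'])@rot(c); return np.c_[c['cx']+c['fx']*p[:,0]/p[:,2],c['cy']+c['fy']*p[:,1]/p[:,2]]
def back(c,uv,z):
    d=rot(c)@np.array([(uv[0]-c['cx'])/c['fx'],(uv[1]-c['cy'])/c['fy'],1]); return c['eye']+d*(z-c['eye'][2])/d[2]
def render(c,name,x,y,yaw,z):
    m=np.zeros((400,640),np.uint8); Rz=R.from_euler('z',yaw).as_matrix()
    for P in M[name]:
        h=cv2.convexHull(proj(c,P@Rz.T+[x,y,z]).astype(np.float32))
        cv2.fillConvexPoly(m,np.round(h*16).astype(np.int32),255,cv2.LINE_AA,4)
    return m
def fit(name,obs,z=0,yaws=(0,)):
    """obs: list of (camera_info, bool mask)"""
    T=[cv2.GaussianBlur(m.astype(np.float32)*255,(0,0),1.5) for c,m in obs]
    def cost(p): 
        return sum(np.abs(cv2.GaussianBlur(render(c,name,p[0]*10,p[1]*10,p[2]/4,z).astype(np.float32),(0,0),1.5)-t).sum()/t.sum() for (c,m),t in zip(obs,T))
    hz=M[name][0][:,2].max()/2+z
    g=np.mean([back(c,np.argwhere(m).mean(0)[::-1],hz)[:2] for c,m in obs],0)
    best=min((minimize(cost,[g[0]/10,g[1]/10,w*4],method='Nelder-Mead',options=dict(initial_simplex=np.array([g[0]/10,g[1]/10,w*4])+np.array([[0,0,0],[1,0,0],[0,1,0],[0,0,1]]),xatol=.01,fatol=1e-4)) for w in yaws),key=lambda r:r.fun)
    return best.x[0]*10,best.x[1]*10,best.x[2]/4,best.fun/len(obs)
def pose():
    s=arm.observe(); q=s['tcp_rot']; return s, s['tcp_pos'], R.from_quat([q[1],q[2],q[3],q[0]])
E
cat > m1.py <<'E'
from h import *
import pickle
Y={'cylinder_mould':np.arange(0,3.1,.4),'cube_mould':(0,.4,.8,1.2),'ring_plate':(0,.4,.8,1.2),'cube_plate':(0,.4,.8,1.2)}
S={}
for cam in('scene','side'):
    arm.snapshot(cam)
    for n in M:
        S[cam,n]=arm.silhouettes(cam,n)[:3]
pickle.dump(S,open('S.pkl','wb'))
for n in M:
    obs=[]
    for cam in('scene','side'):
        L=S[cam,n]; print(n,cam,[(round(d['p'],2),[int(v) for v in d['rect']]) for d in L])
        if L:
            d=L[0]
            if n=='cone_mould' : d=min(L,key=lambda d:d['rect'][0] if cam=='scene' else -d['rect'][1])
            if n=='cone_plate': d=max(L,key=lambda d:d['rect'][1] if cam=='scene' else d['rect'][0]) if 0 else min(L,key=lambda d:abs(d['rect'][1]-(212 if cam=='scene' else 216)))
            obs.append((arm.camera_info(cam),d['pixels']))
    z=10 if n=='cube_mould' else 0
    for o in obs+[None]:
        r=fit(n,[o] if o else obs,z,Y.get(n,(0,))); print('   ',np.round(r,2))
E
python3 m1.py
```

```text
ring_mould scene [(0.93, [201, 167, 231, 194])]
ring_mould side [(0.71, [366, 273, 405, 309])]
    [ 4.3058e+02 -2.9626e+02  1.3000e-01  8.0000e-02]
    [ 4.3391e+02 -2.9415e+02 -2.1000e-01  3.2000e-01]
    [ 4.3280e+02 -2.9494e+02  1.4000e-01  2.0000e-01]
cylinder_mould scene [(0.68, [337, 179, 363, 224])]
cylinder_mould side [(0.83, [295, 160, 324, 200])]
    [4.3723e+02 9.4680e+01 1.2000e-01 7.0000e-02]
    [ 4.3606e+02  9.4100e+01 -2.0000e-02  4.0000e-02]
    [ 4.3673e+02  9.5020e+01 -1.0000e-02  6.0000e-02]
cube_mould scene [(0.55, [153, 186, 188, 215])]
cube_mould side [(0.65, [432, 262, 468, 297]), (0.61, [254, 132, 294, 161])]
    [ 5.7950e+02 -3.5372e+02  1.3500e+00  7.0000e-02]
    [ 5.7823e+02 -3.5327e+02  1.5000e+00  1.2000e-01]
    [ 5.7884e+02 -3.5334e+02 -1.4000e-01  1.0000e-01]
cone_mould scene [(0.83, [387, 277, 411, 311]), (0.7, [356, 245, 372, 275])]
cone_mould side [(0.51, [343, 119, 352, 140])]
    [6.0464e+02 1.8057e+02 2.0000e-02 9.0000e-02]
    [ 6.7626e+02  2.7268e+02 -1.3000e-01  3.1000e-01]
    [ 6.7120e+02  2.6844e+02 -2.9000e-01  1.3000e+00]
ring_plate sc
[... 803 characters left out ...]
), (0.66, [383, 217, 435, 254])]
    [ 5.9254e+02 -1.7207e+02  6.0000e-02  4.0000e-02]
    [ 5.9181e+02 -1.7159e+02 -1.1000e-01  7.0000e-02]
    [ 5.9219e+02 -1.7222e+02  1.0000e-01  6.0000e-02]
cup scene [(0.92, [422, 248, 453, 283]), (0.73, [200, 170, 232, 196])]
cup side [(0.64, [303, 106, 324, 132])]
    [5.7849e+02 3.3611e+02 1.0000e-01 1.7000e-01]
    [5.7849e+02 3.3660e+02 2.0000e-02 1.3000e-01]
    [5.784e+02 3.366e+02 2.000e-02 1.500e-01]
bottle scene [(0.96, [274, 153, 291, 205])]
bottle side [(0.65, [326, 201, 351, 247])]
    [ 4.1949e+02 -9.7100e+01 -3.0000e-01  1.5000e-01]
    [ 4.2319e+02 -9.5570e+01 -2.9000e-01  1.3000e-01]
    [ 4.2488e+02 -9.3820e+01  1.7000e-01  1.5000e-01]
```

Run:
```python
import cv2
a=cv2.imread('pics/scene0.png')[230:320,330:480]; cv2.imwrite('pics/crop0.png',cv2.resize(a,None,fx=4,fy=4))
```

```text
(no output)
```

View pics/crop0.png

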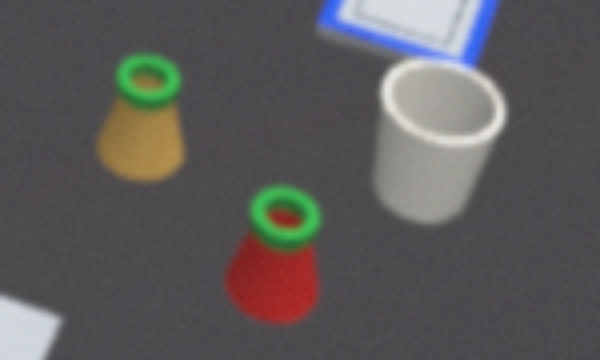

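The crop shows the brass cone at the left (scene 366,259) and the red decoy lower right, so the choice holds. Cone first, then cube, cylinder and ring.

```bash
cat > go.py <<'E'
import sys
from h import *
# usage: go.py x y zgrasp a   (a = world angle of closing line)
x,y,z,a=map(float,sys.argv[1:5]); s,p,r=pose()
d=r.inv().apply(np.array([x,y,z+arm.pinch_z])-p)/1000
yv=r.as_matrix()[:,1]; c=np.arctan2(yv[1],yv[0]); t=(a-c+np.pi/2)%np.pi-np.pi/2
f=s['q'][5]-t+ (np.arctan2(y,x)-s['q'][0])
print('shift',np.round(d,4),'turn z',round(-t,3),'| time',round(s['time'],2),'q6 then',round(f,2),'grasp',np.round(p-[0,0,arm.pinch_z],1),'a',round(c,3),'open',round(s['opening'],1),'F',np.round(s['ft_force'],1))
E
python3 go.py 604.6 180.6 150 1.146; python3 -m creep --help | head -20
```

```text
shift [-0.4764 -0.1613  0.1   ] turn z 0.0 | time 1.25 q6 then -0.86 grasp [237.  523.9 250. ] a 1.146 open 84.9 F [-1.2  0.   1.1]invalid input: not JSON, or not a number
```

```bash
python3 -m creep '[[[-0.045,-0.015,0.0,0,0,0,1],[-0.09,-0.03,0.0,0,0,0,1],[-0.135,-0.045,0.01,0,0,0,1],[-0.18,-0.06,0.02,0,0,0,1],[-0.225,-0.075,0.03,0,0,0,1]]]'
python3 -m creep '[[[-0.045,-0.015,0.0,0,0,0,1],[-0.09,-0.03,0.01,0,0,0,1],[-0.135,-0.045,0.01,0,0,0,1],[-0.18,-0.06,0.01,0,0,0,1],[-0.205,-0.07,0.01,0,0,0,1]]]'
cat > look.py <<'E'
# look.py name thing z : fit thing in the wrist picture
import sys
from h import *
ci=arm.camera_info('wrist'); im=arm.snapshot('wrist')
if sys.argv[1]!='-': cv2.imwrite(f'pics/{sys.argv[1]}.png',im[:,:,::-1])
for i in range(2,len(sys.argv),2):
    n=sys.argv[i]; z=float(sys.argv[i+1])
    for d in arm.silhouettes('wrist',n)[:3]:
        print(n,round(d['p'],2),[int(v) for v in d['rect']],np.round(fit(n,[(ci,d['pixels'])],z,(0,.4,.8,1.2,1.6,2,2.4,2.8) if n=='cylinder_mould' else (0,.4,.8,1.2) if 'cube' in n or n=='ring_plate' else (0,)),2).tolist())
E
python3 look.py w1 cone_mould 0; python3 go.py 604.6 180.6 48 1.146
```

```text
time: 1.75
tcp_pos: [412.2, 361.4, 374.6]
tcp_rot: [0.0, 0.211, 0.978, 0.0]
ft_force: [0.4, 1.0, -0.7]
opening: 85.4
grip_force: 0.0
time: 2.25
tcp_pos: [571.2, 211.8, 364.7]
tcp_rot: [0.001, 0.212, 0.977, -0.0]
ft_force: [0.5, 1.1, 1.0]
opening: 85.6
grip_force: 0.0
cone_mould 0.91 [381, 205, 430, 262] [675.61, 268.99, 0.12, 0.2]
cone_mould 0.8 [294, 189, 332, 241] [604.82, 179.45, 0.04, 0.11]
shift [-0.043  -0.0143  0.162 ] turn z -0.005 | time 2.35 q6 then -0.86 grasp [571.2 211.6 209.9] a 1.141 open 85.2 F [ 0.5 -0.2 -0.6]
```

View pics/w1.png

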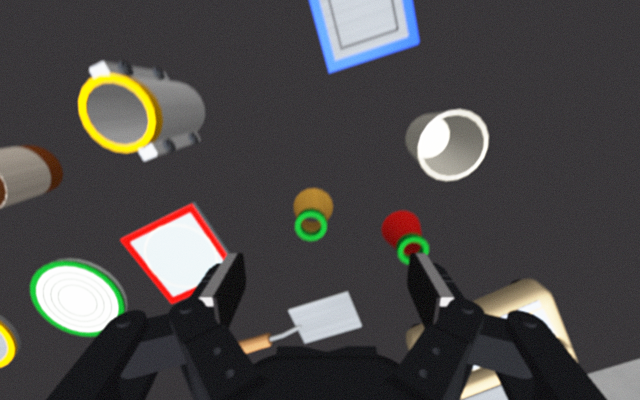

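The wrist view has the brass cone at (312,215) and the red decoy at (407,238). The brass fit of (604.7,180) agrees with the first measurement, so I descend.

```bash
python3 -m creep '[[[-0.030,-0.01,0.01,0,0,0,1],[-0.043,-0.0145,0.03,0,0,0,1],[-0.043,-0.0145,0.07,0,0,0,1],[-0.043,-0.0145,0.10,0,0,0,1],[-0.043,-0.0145,0.12,0,0,0,1]]]'
python3 go.py 604.8 180 48 1.146
```

```text
time: 2.85
tcp_pos: [600.7, 184.2, 241.7]
tcp_rot: [-0.002, 0.211, 0.978, -0.001]
ft_force: [-0.5, 0.2, -0.4]
opening: 85.3
grip_force: 0.0
shift [-0.0056 -0.0021  0.039 ] turn z 0.001 | time 2.85 q6 then -0.86 grasp [600.7 184.2  87. ] a 1.147 open 85.3 F [-0.5  0.2 -0.4]
```

```bash
python3 -m creep '[[[-0.004,-0.002,0.01,0,0,0,1],[-0.004,-0.002,0.025,0,0,0,1],[-0.004,-0.002,0.039,0,0,0,1],[-0.004,-0.002,0.039,0,0,0,1],[-0.004,-0.002,0.039,0,0,0,0.2]]]'
python3 -m creep '[[[0,0,0,0,0,0,0],[0,0,0,0,0,0,0],[0,0,0,0,0,0,0],[0,0,0,0,0,0,0],[0,0,0,0,0,0,0]]]'
python3 go.py 604.8 180 48 1.146
```

```text
time: 3.35
tcp_pos: [605.1, 180.3, 205.9]
tcp_rot: [0.0, 0.211, 0.978, 0.0]
ft_force: [-0.1, -0.1, -0.5]
opening: 73.4
grip_force: 0.0
time: 3.85
tcp_pos: [605.4, 180.1, 206.8]
tcp_rot: [0.001, 0.211, 0.978, 0.0]
ft_force: [-2.3, -1.3, 6.0]
opening: 30.0
grip_force: 59.8
shift [ 0.0005 -0.0004  0.0041] turn z 0.0 | time 3.85 q6 then -0.86 grasp [605.4 180.1  52.1] a 1.146 open 30.0 F [-2.3 -1.3  6. ]
```

```bash
python3 -m creep '[[[0,0,-0.005,0,0,0,0],[0,0,-0.02,0,0,0,0],[0,0,-0.045,0,0,0,0],[0,0,-0.07,0,0,0,0],[0,0,-0.09,0,0,0,0]]]'
python3 go.py 592.2 -172 80 1.146
```

```text
time: 4.35
tcp_pos: [605.2, 180.2, 298.0]
tcp_rot: [0.001, 0.211, 0.978, 0.0]
ft_force: [0.3, 0.0, -2.1]
opening: 30.5
grip_force: 59.7
shift [-0.1333 -0.3263  0.0632] turn z 0.0 | time 4.35 q6 then -1.43 grasp [605.2 180.2 143.3] a 1.146 open 30.5 F [ 0.3  0.  -2.1]
```

```bash
python3 -m creep '[[[-0.006,-0.015,0,0,0,0,0],[-0.02,-0.05,0,0,0,0,0],[-0.035,-0.087,0,0,0,0,0],[-0.05,-0.124,0,0,0,0,0],[-0.066,-0.161,0,0,0,0,0]]]'
python3 -m creep '[[[-0.015,-0.037,0,0,0,0,0],[-0.03,-0.074,0,0,0,0,0],[-0.045,-0.110,0,0,0,0,0],[-0.058,-0.143,0,0,0,0,0],[-0.066,-0.163,0.0,0,0,0,0]]]'
python3 look.py - cone_plate 0 cone_mould 90;python3 go.py 592.2 -172 60 1.146
```

```text
time: 4.85
tcp_pos: [597.7, 4.0, 294.5]
tcp_rot: [-0.001, 0.211, 0.978, -0.0]
ft_force: [-0.0, -0.1, -2.4]
opening: 30.3
grip_force: 59.8
time: 5.35
tcp_pos: [590.4, -172.8, 294.6]
tcp_rot: [-0.001, 0.212, 0.977, -0.0]
ft_force: [1.1, 0.4, -3.7]
opening: 30.4
grip_force: 59.9
cone_plate 0.68 [259, 125, 392, 243] [591.75, -172.77, 0.08, 0.39]
cone_plate 0.17 [421, 23, 581, 201] [593.52, -4.01, 0.24, 0.18]
cone_mould 0.95 [289, 193, 362, 308] [588.31, -171.88, 0.24, 0.11]
shift [-0.0017 -0.0001  0.0799] turn z -0.003 | time 5.5 q6 then -1.43 grasp [ 590.8 -171.3  139.9] a 1.143 open 30.4 F [-0.1  1.1 -1.5]
```

```bash
python3 -m creep '[[[-0.0017,0,0.015,0,0,0,0],[-0.0017,0,0.035,0,0,0,0],[-0.0017,0,0.055,0,0,0,0],[-0.0017,0,0.067,0,0,0,0],[-0.0017,0,0.073,0,0,0,0]]]'
python3 -m creep '[[[0,0,0.002,0,0,0,0],[0,0,0.004,0,0,0,0],[0,0,0.006,0,0,0,0],[0,0,0.006,0,0,0,0],[0,0,0.006,0,0,0,0]]]'
python3 go.py 592 -172.3 60 1.146
```

```text
time: 6.0
tcp_pos: [592.6, -168.9, 220.2]
tcp_rot: [-0.002, 0.21, 0.978, 0.001]
ft_force: [0.5, 0.1, -3.4]
opening: 30.7
grip_force: 59.9
time: 6.5
tcp_pos: [593.5, -170.3, 217.2]
tcp_rot: [0.0, 0.211, 0.978, -0.0]
ft_force: [0.3, -0.3, -2.6]
opening: 30.6
grip_force: 59.9
shift [ 0.0005 -0.0024  0.0025] turn z -0.0 | time 6.5 q6 then -1.43 grasp [ 593.5 -170.3   62.5] a 1.146 open 30.6 F [ 0.3 -0.3 -2.6]
```

```bash
python3 -m creep '[[[0,-0.0015,0.001,0,0,0,0],[0,-0.002,0.002,0,0,0,0],[0,-0.002,0.003,0,0,0,0],[0,-0.002,0.003,0,0,0,0],[0,-0.002,0.003,0,0,0,0]]]'
```

```text
time: 7.0
tcp_pos: [592.7, -172.3, 214.8]
tcp_rot: [0.0, 0.211, 0.978, -0.0]
ft_force: [-3.0, 0.9, 5.6]
opening: 30.2
grip_force: 60.7
```

```bash
python3 -m creep '[[[0,0,0,0,0,0,0.45],[0,0,0,0,0,0,0.55],[0,0,0,0,0,0,0.7],[0,0,0,0,0,0,0.85],[0,0,0,0,0,0,1]]]'
python3 -m creep '[[[0,0,-0.02,0,0,0,1],[0,0,-0.05,0,0,0,1],[0,0,-0.09,0,0,0,1],[0,0,-0.13,0,0,0,1],[0,0,-0.14,0,0,0,1]]]'
python3 look.py w2 cone_plate 0 cone_mould 8 cube_mould 10;python3 go.py 578.8 -353.3 130 -0.14
```

```text
time: 7.5
tcp_pos: [592.5, -172.0, 213.6]
tcp_rot: [-0.0, 0.211, 0.978, 0.0]
ft_force: [-0.4, 0.8, -0.3]
opening: 84.3
grip_force: 0.0
time: 8.0
tcp_pos: [593.7, -172.5, 359.7]
tcp_rot: [0.005, 0.211, 0.978, -0.001]
ft_force: [0.8, -0.1, -0.1]
opening: 85.2
grip_force: 0.0
cone_plate 0.92 [272, 115, 379, 220] [591.8, -172.56, 0.05, 0.21]
cone_mould 0.7 [305, 154, 346, 200] [591.52, -171.69, -0.03, 0.24]
cube_mould 0.58 [130, 197, 215, 268] [579.38, -354.07, -0.1, 0.08]
shift [-0.0629 -0.1709  0.0672] turn z 1.286 | time 8.2 q6 then -0.41 grasp [ 592.1 -171.8  197.3] a 1.146 open 85.2 F [ 0.3  0.9 -0.9]
```

View pics/w2.png

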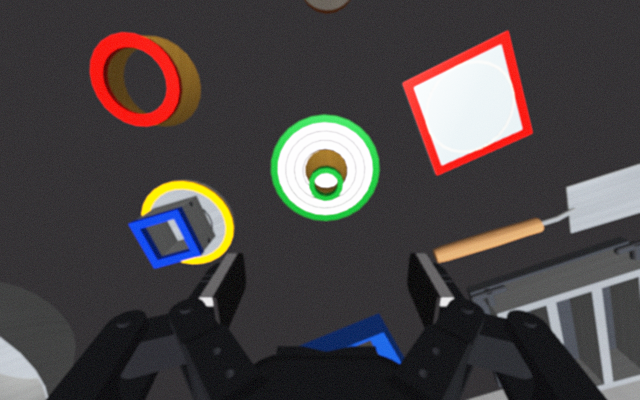

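The cone stands centred on its plate at pixel (325,167), and the cube on the yellow plate is at (175,230). On to the cube.

```bash
python3 -m creep '[[[-0.012,-0.034,0,0,0,0.14,1],[-0.025,-0.068,0,0,0,0.28,1],[-0.037,-0.102,0.01,0,0,0.42,1],[-0.05,-0.137,0.03,0,0,0.56,1],[-0.0629,-0.171,0.05,0,0,0.7,1]]]'
python3 -m creep '[[[0,0,0,0,0,0.14,1],[0,0,0,0,0,0.28,1],[0,0,0,0,0,0.42,1],[0,0,0,0,0,0.566,1],[0,0,0,0,0,0.566,1]]]'
python3 look.py - cube_mould 10;python3 go.py 579.2 -353.8 40 -0.12
```

```text
time: 8.7
tcp_pos: [578.5, -354.8, 300.4]
tcp_rot: [-0.002, 0.536, 0.844, 0.0]
ft_force: [0.8, 0.4, -0.5]
opening: 85.1
grip_force: 0.0
time: 9.2
tcp_pos: [578.6, -353.2, 300.6]
tcp_rot: [-0.002, 0.748, 0.663, -0.0]
ft_force: [0.3, -0.0, -0.9]
opening: 85.8
grip_force: 0.0
cube_mould 0.96 [291, 166, 364, 247] [578.99, -354.81, 1.45, 0.25]
shift [-0.0006  0.0007  0.1069] turn z 0.003 | time 9.3 q6 then -0.43 grasp [ 578.9 -353.4  146.9] a -0.117 open 85.3 F [-0.8 -0.4  0.1]
```

```bash
python3 -m creep '[[[0,0.001,0.025,0,0,0,1],[0,0.001,0.06,0,0,0,1],[0,0.001,0.09,0,0,0,1],[0,0.001,0.107,0,0,0,1],[0,0.001,0.109,0,0,0,1]]]'
python3 -m creep '[[[0,0,0,0,0,0,0.5],[0,0,0,0,0,0,0],[0,0,0,0,0,0,0],[0,0,0,0,0,0,0],[0,0,0,0,0,0,0]]]'
python3 -m creep '[[[0,0,-0.005,0,0,0,0],[0,0,-0.02,0,0,0,0],[0,0,-0.05,0,0,0,0],[0,0,-0.09,0,0,0,0],[0,0,-0.13,0,0,0,0]]]'
python3 go.py 430 316.5 190 -0.12
```

```text
time: 9.8
tcp_pos: [579.2, -352.9, 191.2]
tcp_rot: [-0.003, 0.748, 0.664, -0.0]
ft_force: [-0.1, 1.7, -0.6]
opening: 85.0
grip_force: 0.0
time: 10.3
tcp_pos: [581.1, -354.6, 197.3]
tcp_rot: [0.002, 0.748, 0.664, 0.0]
ft_force: [-0.8, 0.7, 7.5]
opening: 55.2
grip_force: 67.0
time: 10.8
tcp_pos: [579.9, -353.3, 325.5]
tcp_rot: [-0.001, 0.748, 0.663, -0.0]
ft_force: [0.7, 0.0, -3.6]
opening: 55.3
grip_force: 65.8
shift [ 0.6471 -0.2289 -0.0178] turn z 0.0 | time 10.8 q6 then 0.75 grasp [ 579.9 -353.3  170.8] a -0.12 open 55.3 F [ 0.7  0.  -3.6]
```

```bash
python3 -m creep '[[[0.012,-0.004,-0.01,0,0,0,0],[0.038,-0.013,-0.02,0,0,0,0],[0.072,-0.026,-0.03,0,0,0,0],[0.109,-0.039,-0.03,0,0,0,0],[0.146,-0.052,-0.03,0,0,0,0]]]'
python3 -m creep '[[[0.037,-0.013,0,0,0,0,0],[0.074,-0.026,0,0,0,0,0],[0.111,-0.039,0,0,0,0,0],[0.148,-0.052,0,0,0,0,0],[0.185,-0.065,0,0,0,0,0]]]'
python3 -m creep '[[[0.037,-0.013,0,0,0,0,0],[0.074,-0.026,0,0,0,0,0],[0.111,-0.039,0,0,0,0,0],[0.148,-0.052,0,0,0,0,0],[0.185,-0.065,0,0,0,0,0]]]'
python3 -m creep '[[[0.037,-0.013,0,0,0,0,0],[0.074,-0.027,0.01,0,0,0,0],[0.105,-0.037,0.03,0,0,0,0],[0.124,-0.044,0.05,0,0,0,0],[0.131,-0.047,0.07,0,0,0,0]]]'
python3 look.py w3 cube_plate 0 cup 0 cylinder_mould 0;python3 go.py 430 316.5 60 -0.12
```

```text
time: 11.3
tcp_pos: [545.4, -201.2, 355.4]
tcp_rot: [0.0, 0.748, 0.663, 0.0]
ft_force: [0.7, 0.7, -5.2]
opening: 55.3
grip_force: 66.0
time: 11.8
tcp_pos: [502.8, -9.6, 355.0]
tcp_rot: [-0.0, 0.748, 0.663, 0.0]
ft_force: [0.4, -0.4, -4.3]
opening: 55.4
grip_force: 66.0
time: 12.3
tcp_pos: [460.3, 181.8, 355.1]
tcp_rot: [-0.0, 0.748, 0.663, 0.0]
ft_force: [1.5, 0.8, -5.3]
opening: 55.1
grip_force: 66.0
time: 12.8
tcp_pos: [429.2, 317.8, 284.4]
tcp_rot: [-0.0, 0.747, 0.664, 0.0]
ft_force: [1.1, 0.6, -5.1]
opening: 55.2
grip_force: 66.0
cube_plate 0.64 [273, 145, 390, 214] [431.33, 313.98, -0.13, 0.83]
cup 0.62 [463, 130, 596, 221] [578.68, 337.08, 0.3, 0.03]
shift [ 0.0008 -0.0003  0.0703] turn z 0.0 | time 13.0 q6 then 0.75 grasp [430.2 315.7 130.3] a -0.12 open 55.3 F [-0.3 -0.1 -3.8]
```

View pics/w3.png

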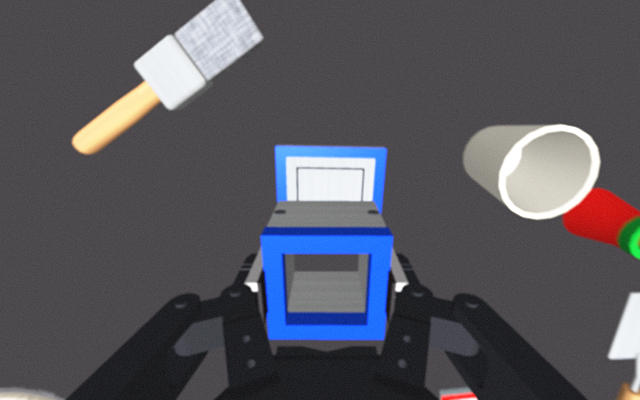

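The cube is held square, in line with the blue plate behind it. The plate's far corners are at (276,147) and (386,147), and I use them to check the centre.

Run:
```python
from h import *
c=arm.camera_info('wrist'); a=back(c,(276,147),10)[:2]; b=back(c,(386,147),10)[:2]
u=(b-a)/np.linalg.norm(b-a); n=np.array([u[1],-u[0]]); print(a,b,np.linalg.norm(b-a),np.arctan2(u[1],u[0]),(a+b)/2+n*47.5)
```

```text
[392.26042066 365.31720095] [485.20692501 354.17154447] 93.6123834170664 -0.11934488161457574 [433.07823855 312.58224741]
```

```bash
python3 go.py 431 315 41 -0.12; python3 -m creep '[[[0,0.001,0.015,0,0,0,0],[0,0.001,0.035,0,0,0,0],[0,0.001,0.055,0,0,0,0],[0,0.001,0.072,0,0,0,0],[0,0.001,0.08,0,0,0,0]]]'
python3 -m creep '[[[0,0,0.002,0,0,0,0],[0,0,0.004,0,0,0,0],[0,0,0.006,0,0,0,0],[0,0,0.006,0,0,0,0],[0,0,0.006,0,0,0,0]]]'
python3 go.py 431 315 41 -0.12
```

```text
shift [-0.0006  0.0009  0.0893] turn z 0.0 | time 13.0 q6 then 0.75 grasp [430.2 315.7 130.3] a -0.12 open 55.3 F [-0.3 -0.1 -3.8]
time: 13.5
tcp_pos: [431.3, 314.9, 203.3]
tcp_rot: [-0.0, 0.749, 0.663, -0.001]
ft_force: [-0.5, -0.5, -4.8]
opening: 55.1
grip_force: 65.9
time: 14.0
tcp_pos: [431.6, 315.9, 199.2]
tcp_rot: [0.0, 0.748, 0.663, 0.0]
ft_force: [-0.6, -0.0, -4.3]
opening: 54.7
grip_force: 65.9
shift [-0.001  -0.0005  0.0035] turn z 0.0 | time 14.0 q6 then 0.75 grasp [431.6 315.9  44.5] a -0.12 open 54.7 F [-0.6 -0.  -4.3]
```

```bash
python3 -m creep '[[[0,0,0.001,0,0,0,0],[0,0,0.002,0,0,0,0],[0,0,0.003,0,0,0,0],[0,0,0.004,0,0,0,0],[0,0,0.004,0,0,0,0]]]'
```

```text
time: 14.5
tcp_pos: [431.8, 316.1, 197.3]
tcp_rot: [0.0, 0.748, 0.664, -0.0]
ft_force: [-10.0, -4.1, 17.6]
opening: 55.2
grip_force: 68.6
```

```bash
python3 -m creep '[[[0,0,0,0,0,0,0.68],[0,0,0,0,0,0,0.75],[0,0,0,0,0,0,0.85],[0,0,0,0,0,0,1],[0,0,0,0,0,0,1]]]'
python3 -m creep '[[[0,0,-0.02,0,0,0,1],[0,0,-0.05,0,0,0,1],[0,0,-0.09,0,0,0,1],[0,0,-0.13,0,0,0,1],[0,0,-0.15,0,0,0,1]]]'
python3 look.py w4 cube_plate 0 cube_mould 10 cup 0;python3 go.py 436.7 95 190 1.57
```

```text
time: 15.0
tcp_pos: [431.5, 315.8, 194.6]
tcp_rot: [0.0, 0.748, 0.663, 0.0]
ft_force: [-0.2, -0.0, -0.8]
opening: 85.3
grip_force: 0.0
time: 15.5
tcp_pos: [432.2, 316.2, 348.8]
tcp_rot: [0.001, 0.748, 0.663, 0.003]
ft_force: [-0.2, 0.2, -0.6]
opening: 85.5
grip_force: 0.0
cube_plate 0.75 [279, 136, 372, 219] [431.14, 313.72, -0.15, 0.86]
cube_plate 0.58 [434, 119, 527, 191] [602.34, 312.25, -0.06, 0.54]
cube_mould 0.79 [294, 156, 355, 221] [431.36, 316.42, 1.45, 0.34]
cup 0.64 [431, 120, 524, 191] [578.88, 336.48, 0.03, 0.04]
shift [-0.2185  0.0318 -0.0005] turn z 1.452 | time 15.7 q6 then 1.79 grasp [431.3 315.7 189.5] a -0.12 open 85.3 F [ 0.5  0.2 -0.2]
```

View pics/w4.png

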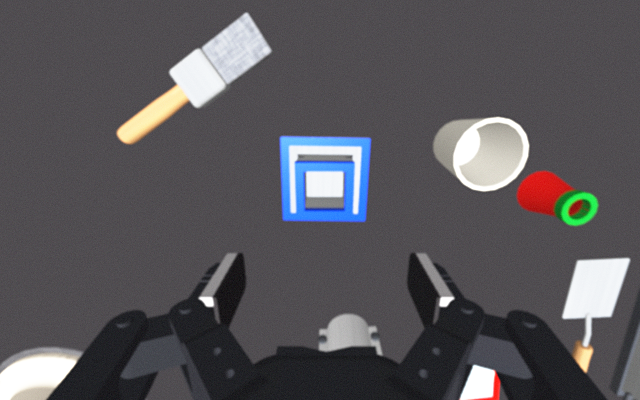

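The cube sits square inside the blue border at (325,185), and the cup has not moved. Next, the cylinder.

```bash
python3 -m creep '[[[-0.043,0.006,0,0,0,0.145,1],[-0.087,0.012,0,0,0,0.29,1],[-0.13,0.018,0,0,0,0.435,1],[-0.175,0.025,0,0,0,0.58,1],[-0.2185,0.032,0,0,0,0.725,1]]]'
python3 -m creep '[[[0,0,0,0,0,0.145,1],[0,0,0,0,0,0.29,1],[0,0,0,0,0,0.435,1],[0,0,0,0,0,0.58,1],[0,0,0,0,0,0.727,1]]]'
python3 look.py w5 cylinder_mould 0;python3 go.py 436.7 95 70 1.57
```

```text
time: 16.2
tcp_pos: [436.0, 93.5, 342.4]
tcp_rot: [-0.001, 0.936, 0.352, -0.002]
ft_force: [0.8, -0.1, 0.5]
opening: 85.6
grip_force: 0.0
time: 16.7
tcp_pos: [436.3, 95.0, 342.3]
tcp_rot: [-0.0, 1.0, -0.004, -0.002]
ft_force: [-0.7, -0.0, 0.5]
opening: 85.5
grip_force: 0.0
cylinder_mould 0.6 [293, 138, 366, 249] [436.09, 93.79, -0.04, 0.14]
cylinder_mould 0.55 [590, 2, 640, 42] [597.33, -182.44, 1.19, 0.09]
shift [8.000e-04 1.000e-04 1.179e-01] turn z -0.001 | time 16.8 q6 then 1.79 grasp [436.4  95.  187.9] a -1.572 open 85.4 F [ 0.3 -0.3  0.3]
```

View pics/w5.png

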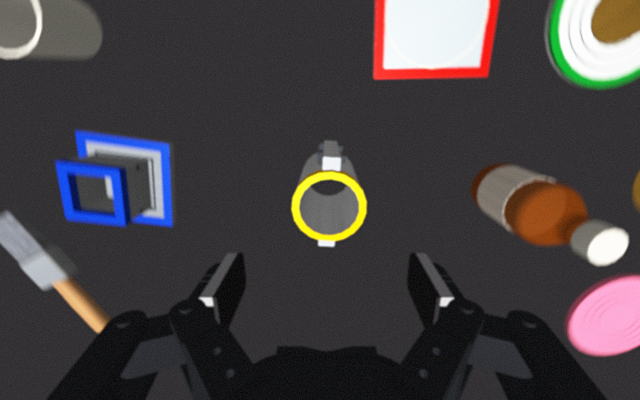

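The cylinder's rim is at (329,206) with flanges above and below, so the closing line crosses the plain sides. Descend and grip.

```bash
python3 -m creep '[[[0,0.0005,0.02,0,0,0,1],[0,0.0005,0.05,0,0,0,1],[0,0.0005,0.08,0,0,0,1],[0,0.0005,0.105,0,0,0,1],[0,0.0005,0.115,0,0,0,1]]]'
python3 -m creep '[[[0,0,0,0,0,0,0.6],[0,0,0,0,0,0,0],[0,0,0,0,0,0,0],[0,0,0,0,0,0,0],[0,0,0,0,0,0,0]]]'
python3 -m creep '[[[0,0,-0.005,0,0,0,0],[0,0,-0.02,0,0,0,0],[0,0,-0.05,0,0,0,0],[0,0,-0.09,0,0,0,0],[0,0,-0.13,0,0,0,0]]]'
python3 go.py 582.4 -353.3 240 1.57
```

```text
time: 17.3
tcp_pos: [435.1, 94.7, 226.1]
tcp_rot: [-0.0, 1.0, 0.001, -0.004]
ft_force: [0.2, -0.1, 0.5]
opening: 85.4
grip_force: 0.0
time: 17.8
tcp_pos: [437.6, 94.6, 230.7]
tcp_rot: [0.0, 1.0, -0.0, 0.001]
ft_force: [0.2, -0.7, 2.7]
opening: 58.1
grip_force: 64.7
time: 18.3
tcp_pos: [436.3, 94.6, 360.5]
tcp_rot: [-0.0, 1.0, -0.001, -0.001]
ft_force: [0.2, 0.2, -2.9]
opening: 58.1
grip_force: 65.1
shift [ 0.1466  0.4478 -0.0346] turn z -0.0 | time 18.3 q6 then 1.03 grasp [436.3  94.6 205.8] a -1.572 open 58.1 F [ 0.2  0.2 -2.9]
```

```bash
python3 -m creep '[[[0.006,0.01,-0.015,0,0,0,0],[0.024,0.028,-0.03,0,0,0,0],[0.044,0.055,-0.035,0,0,0,0],[0.064,0.085,-0.035,0,0,0,0],[0.08,0.12,-0.035,0,0,0,0]]]'
python3 -m creep '[[[0.012,0.036,0,0,0,0,0],[0.024,0.073,0,0,0,0,0],[0.036,0.11,0,0,0,0,0],[0.046,0.147,0,0,0,0,0],[0.052,0.184,0,0,0,0,0]]]'
python3 -m creep '[[[0.005,0.037,0,0,0,0,0],[0.01,0.074,0,0,0,0,0],[0.013,0.108,0,0,0,0,0],[0.014,0.132,0,0,0,0,0],[0.014,0.144,0.0,0,0,0,0]]]'
python3 look.py w6 cylinder_plate 0;python3 go.py 582.4 -353.3 86 1.57
```

```text
time: 18.8
tcp_pos: [517.4, -26.2, 394.8]
tcp_rot: [-0.0, 1.0, -0.0, 0.0]
ft_force: [0.2, 0.9, -3.2]
opening: 57.8
grip_force: 65.1
time: 19.3
tcp_pos: [568.8, -211.0, 394.2]
tcp_rot: [-0.0, 1.0, -0.0, -0.0]
ft_force: [0.1, 0.6, -3.3]
opening: 57.5
grip_force: 65.1
time: 19.8
tcp_pos: [581.9, -355.6, 393.8]
tcp_rot: [-0.0, 1.0, -0.002, -0.001]
ft_force: [0.6, 1.0, -3.3]
opening: 57.7
grip_force: 65.1
cylinder_plate 0.81 [284, 122, 370, 195] [581.66, -354.21, 0.24, 0.43]
shift [ 0.0005 -0.0012  0.1533] turn z -0.002 | time 19.9 q6 then 1.03 grasp [ 582.1 -354.6  239.3] a -1.574 open 57.6 F [-0.7  0.6 -3.9]
```

View pics/w6.png

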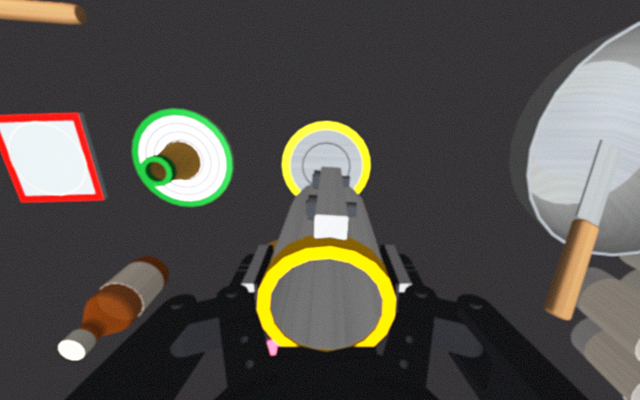

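The yellow plate at (326,162) lies straight below the held tube, so I lower it.

```bash
python3 -m creep '[[[0,0,0.015,0,0,0,0],[0,0,0.045,0,0,0,0],[0,0,0.08,0,0,0,0],[0,0,0.11,0,0,0,0],[0,0,0.125,0,0,0,0]]]'
python3 -m creep '[[[0,0,0.01,0,0,0,0],[0,0,0.015,0,0,0,0],[0,0,0.019,0,0,0,0],[0,0,0.021,0,0,0,0],[0,0,0.021,0,0,0,0]]]'
python3 go.py 582 -354 86 1.57
```

```text
time: 20.4
tcp_pos: [581.6, -350.8, 264.8]
tcp_rot: [-0.003, 1.0, 0.0, -0.003]
ft_force: [0.0, 0.1, -3.0]
opening: 57.6
grip_force: 65.1
time: 20.9
tcp_pos: [582.7, -353.8, 249.5]
tcp_rot: [0.0, 1.0, -0.001, 0.001]
ft_force: [-0.6, 0.0, -3.1]
opening: 57.6
grip_force: 65.1
shift [-0.0007  0.0002  0.0088] turn z -0.0 | time 20.9 q6 then 1.03 grasp [ 582.7 -353.8   94.8] a -1.572 open 57.6 F [-0.6  0.  -3.1]
```

```bash
python3 -m creep '[[[0,0,0.003,0,0,0,0],[0,0,0.005,0,0,0,0],[0,0,0.007,0,0,0,0],[0,0,0.008,0,0,0,0],[0,0,0.008,0,0,0,0]]]'
```

```text
time: 21.4
tcp_pos: [582.5, -353.7, 240.8]
tcp_rot: [-0.0, 1.0, -0.001, -0.0]
ft_force: [0.3, 0.2, -2.1]
opening: 57.6
grip_force: 65.1
```

```bash
python3 -m creep '[[[0,0,0.001,0,0,0,0],[0,0,0.0015,0,0,0,0],[0,0,0.002,0,0,0,0],[0,0,0.002,0,0,0,0],[0,0,0.002,0,0,0,0]]]'
```

```text
time: 21.9
tcp_pos: [582.8, -353.7, 240.7]
tcp_rot: [0.0, 1.0, -0.0, 0.0]
ft_force: [-3.4, 3.4, 8.1]
opening: 57.6
grip_force: 65.7
```

```bash
python3 -m creep '[[[0,0,0,0,0,0,0.72],[0,0,0,0,0,0,0.78],[0,0,0,0,0,0,0.9],[0,0,0,0,0,0,1],[0,0,0,0,0,0,1]]]'
python3 -m creep '[[[0,0,-0.02,0,0,0,1],[0,0,-0.05,0,0,0,1],[0,0,-0.08,0,0,0,1],[0,0,-0.1,0,0,0,1],[0,0,-0.12,0,0,0,1]]]'
python3 look.py w7 cylinder_plate 0 cylinder_mould 10 ring_mould 0;python3 go.py 431.5 -285 205 1.57
```

```text
time: 22.4
tcp_pos: [582.5, -353.6, 238.6]
tcp_rot: [-0.0, 1.0, -0.001, -0.0]
ft_force: [0.3, 0.4, 0.6]
opening: 85.1
grip_force: 0.0
time: 22.9
tcp_pos: [582.6, -353.6, 360.1]
tcp_rot: [0.0, 1.0, -0.001, 0.0]
ft_force: [-0.1, 0.2, 0.3]
opening: 85.0
grip_force: 0.0
cylinder_plate 0.61 [280, 121, 373, 203] [583.05, -353.92, 0.38, 0.82]
cylinder_mould 0.73 [294, 139, 363, 245] [581.21, -354.61, 3.08, 0.14]
ring_mould 0.82 [244, 249, 316, 328] [430.57, -295.15, 0.16, 0.26]
shift [-0.1511 -0.0684 -0.0014] turn z -0.0 | time 23.1 q6 then 0.99 grasp [ 582.5 -353.6  203.7] a -1.572 open 85.3 F [-0.5 -0.9 -1.2]
```

View pics/w7.png

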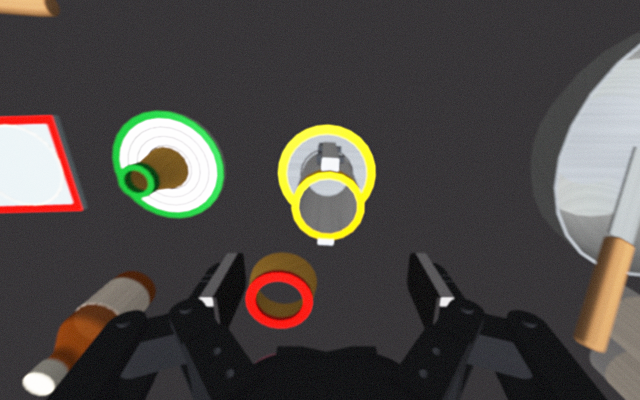

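The tube stands centred on the yellow plate at (327,170), and the ring is at (280,290). For the ring I tilt the tool by 8.5° to match the wall's slope.

```bash
cat > go2.py <<'E'
import sys
from h import *
# go2.py x y z phi tilt : grasp point, closing line along phi, finger tips leaning out along phi by tilt
x,y,z,f,t=map(float,sys.argv[1:6]); s,p,r=pose()
zz=np.array([np.cos(f)*np.sin(t),np.sin(f)*np.sin(t),-np.cos(t)])
xx=np.cross([-np.cos(f),-np.sin(f),0],zz); xx/=np.linalg.norm(xx); yy=np.cross(zz,xx); D=np.c_[xx,yy,zz]
tr=np.array([x,y,z])-zz*arm.pinch_z
print('shift',np.round(r.inv().apply(tr-p)/1000,4),'turn',np.round((r.inv()*R.from_matrix(D)).as_rotvec(),3),'t',round(s['time'],2),'grasp',np.round(r.apply([0,0,arm.pinch_z])+p,1),'open',round(s['opening'],1),'F',np.round(s['ft_force'],1))
E
python3 -m creep '[[[-0.03,-0.014,0,0,0,0,1],[-0.066,-0.03,0,0,0,0,1],[-0.103,-0.046,0,0,0,0,1],[-0.135,-0.061,0.02,0,0,0,1],[-0.1515,-0.069,0.04,0,0,0,1]]]'
python3 look.py - ring_mould 0; python3 go2.py 431 -259 70 1.5708 0.149
```

```text
time: 23.6
tcp_pos: [428.8, -282.9, 316.5]
tcp_rot: [-0.001, 1.0, -0.001, -0.001]
ft_force: [1.6, -0.5, -0.7]
opening: 85.9
grip_force: 0.0
ring_mould 0.96 [296, 137, 386, 231] [430.79, -296.19, 0.01, 0.65]
shift [0.0033 0.0006 0.0907] turn [ 0.141  0.007 -0.003] t 23.7 grasp [ 427.2 -280.9  159. ] open 85.1 F [ 0.3  0.  -0.8]
```

```bash
python3 -m creep '[[[0.001,0,0.02,0.05,0,0,1],[0.0015,0,0.045,0.1,0,0,1],[0.002,0,0.07,0.149,0,0,1],[0.002,0.0005,0.09,0.149,0,0,1],[0.002,0.0005,0.09,0.149,0,0,1]]]'
python3 go2.py 430.8 -259.8 30 1.5708 0.149
```

```text
time: 24.2
tcp_pos: [432.8, -284.6, 225.8]
tcp_rot: [-0.077, 0.997, -0.001, -0.002]
ft_force: [-0.6, 0.7, -0.4]
opening: 85.3
grip_force: 0.0
shift [-0.0019  0.0048  0.0426] turn [-0.004  0.004 -0.002] t 24.2 grasp [ 432.3 -261.    73. ] open 85.3 F [-0.6  0.7 -0.4]
```

```bash
python3 -m creep '[[[-0.0015,0.0005,0.01,0,0,0,1],[-0.0015,0.002,0.022,0,0,0,1],[-0.0015,0.004,0.034,0,0,0,1],[-0.0015,0.005,0.0425,0,0,0,1],[-0.0015,0.005,0.0425,0,0,0,1]]]'
python3 go2.py 430.8 -259.8 30 1.5708 0.149
python3 -m creep '[[[0,0,0,0,0,0,0.5],[0,0,0,0,0,0,0.2],[0,0,0,0,0,0,0],[0,0,0,0,0,0,0],[0,0,0,0,0,0,0]]]'
python3 -m creep '[[[0,0,0,0,0,0,0],[0,0,0,0,0,0,0],[0,0,0,0,0,0,0],[0,0,0,0,0,0,0],[0,0,0,0,0,0,0]]]'
python3 go2.py 430.8 -259.8 30 1.5708 0.149
```

```text
time: 24.7
tcp_pos: [431.1, -283.0, 184.5]
tcp_rot: [-0.075, 0.997, -0.001, -0.001]
ft_force: [0.0, 0.9, 0.1]
opening: 85.7
grip_force: 0.0
shift [-0.0003 -0.      0.0015] turn [-0.002  0.002 -0.001] t 24.7 grasp [ 430.8 -259.7   31.5] open 85.7 F [0.  0.9 0.1]
time: 25.2
tcp_pos: [431.7, -283.7, 186.2]
tcp_rot: [-0.074, 0.997, -0.001, 0.0]
ft_force: [1.8, 5.7, 2.7]
opening: 12.5
grip_force: 13.8
time: 25.7
tcp_pos: [432.0, -283.8, 186.4]
tcp_rot: [-0.074, 0.997, -0.001, 0.001]
ft_force: [4.6, 0.6, 5.1]
opening: 10.4
grip_force: 57.7
shift [-0.0012 -0.0005  0.0036] turn [ 0.001 -0.001 -0.001] t 25.7 grasp [ 432.2 -261.    33.4] open 10.4 F [4.6 0.6 5.1]
```

```bash
python3 -m creep '[[[0,-0.001,-0.005,0,0,0,0],[0,-0.003,-0.02,0,0,0,0],[0,-0.006,-0.045,0,0,0,0],[0,-0.012,-0.08,0,0,0,0],[0,-0.018,-0.12,0,0,0,0]]]'
python3 look.py w8 ring_mould 120; python3 go2.py 593.3 33 180 1.5708 0.149
```

```text
time: 26.2
tcp_pos: [430.3, -282.7, 307.2]
tcp_rot: [-0.076, 0.997, -0.001, -0.002]
ft_force: [1.5, -0.2, -3.3]
opening: 9.7
grip_force: 56.1
ring_mould 0.94 [314, 175, 493, 343] [428.09, -293.55, 0.18, 0.98]
shift [ 0.1605 -0.2948  0.0232] turn [ 0.007 -0.006 -0.   ] t 26.3 grasp [ 433.5 -263.1  160.2] open 9.4 F [ 0.6 -0.5 -2.1]
```

View pics/w8.png

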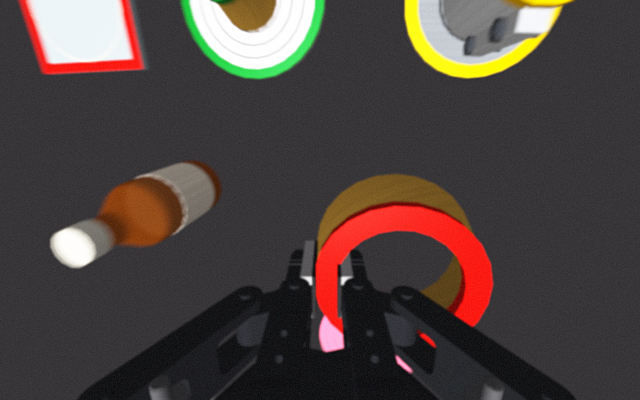

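The ring is held and level, with its rim at (404,275). Carry it to the red plate, keeping clear of the bottle.

```bash
python3 -m creep '[[[0.01,-0.006,-0.005,0,0,0,0],[0.032,-0.018,-0.01,0,0,0,0],[0.058,-0.04,-0.01,0,0,0,0],[0.08,-0.07,-0.007,0,0,0,0],[0.1,-0.104,-0.004,0,0,0,0]]]'
python3 -m creep '[[[0.018,-0.036,0.005,0,0,0,0],[0.033,-0.074,0.011,0,0,0,0],[0.045,-0.112,0.017,0,0,0,0],[0.054,-0.146,0.022,0,0,0,0],[0.06,-0.166,0.025,0,0,0,0]]]'
python3 -m creep '[[[0.0,-0.01,0.002,0,0,0,0],[0.001,-0.018,0.003,0,0,0,0],[0.001,-0.024,0.003,0,0,0,0],[0.001,-0.024,0.003,0,0,0,0],[0.001,-0.024,0.003,0,0,0,0]]]'
python3 look.py w9 ring_plate 0 ring_mould 145; python3 go2.py 593.3 31.5 42 1.5708 0.149
```

```text
time: 26.8
tcp_pos: [532.1, -179.9, 324.6]
tcp_rot: [-0.076, 0.997, -0.001, -0.002]
ft_force: [0.1, -0.6, -3.4]
opening: 9.6
grip_force: 57.9
time: 27.3
tcp_pos: [591.4, -10.1, 324.1]
tcp_rot: [-0.076, 0.997, 0.0, -0.003]
ft_force: [-0.1, -0.8, -3.0]
opening: 9.7
grip_force: 58.0
time: 27.8
tcp_pos: [592.8, 9.8, 327.2]
tcp_rot: [-0.074, 0.997, -0.001, 0.0]
ft_force: [-0.2, 0.9, -3.4]
opening: 9.8
grip_force: 58.0
ring_plate 0.87 [333, 130, 451, 231] [591.97, -4.33, 1.59, 0.95]
ring_mould 0.88 [317, 177, 493, 338] [592.29, -1.31, 0.46, 1.11]
ring_mould 0.72 [86, 269, 157, 338] [514.63, 180.3, 0.64, 3.15]
shift [0.0004 0.0208 0.1307] turn [ 0.    -0.    -0.002] t 27.95 grasp [593.   32.7 174.3] open 9.7 F [ 0.4 -0.3 -3.2]
```

View pics/w9.png

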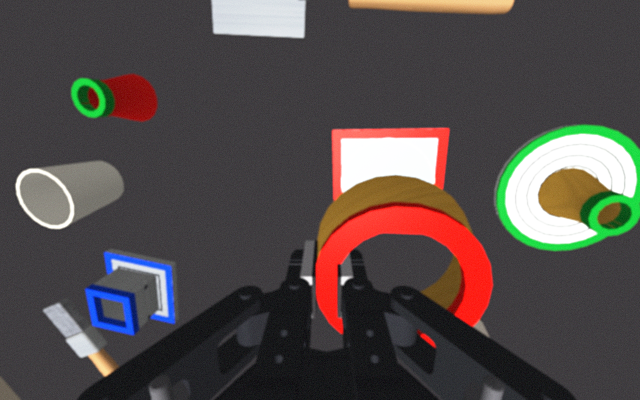

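The red plate's far corners are at (333,130) and (449,128), which puts its centre near (592.5,−4). Lower the ring onto it.

```bash
python3 -m creep '[[[0,0.003,0.015,0,0,0,0],[0,0.0075,0.045,0,0,0,0],[0,0.013,0.08,0,0,0,0],[0,0.017,0.105,0,0,0,0],[0,0.0185,0.115,0,0,0,0]]]'
python3 -m creep '[[[0,0.001,0.004,0,0,0,0],[0,0.0015,0.007,0,0,0,0],[0,0.002,0.010,0,0,0,0],[0,0.002,0.010,0,0,0,0],[0,0.002,0.010,0,0,0,0]]]'
python3 go2.py 593.3 31.3 41.4 1.5708 0.149
```

```text
time: 28.45
tcp_pos: [591.0, 9.4, 206.4]
tcp_rot: [-0.075, 0.997, -0.001, -0.003]
ft_force: [-0.6, 0.2, -3.3]
opening: 9.8
grip_force: 58.3
time: 28.95
tcp_pos: [593.3, 8.8, 201.4]
tcp_rot: [-0.074, 0.997, -0.001, 0.001]
ft_force: [0.0, -0.5, -2.3]
opening: 9.7
grip_force: 58.3
shift [-0.      0.0015  0.0069] turn [ 0.    -0.002 -0.001] t 28.95 grasp [593.6  31.7  48.4] open 9.7 F [ 0.  -0.5 -2.3]
```

```bash
python3 -m creep '[[[0,0.0003,0.002,0,0,0,0],[0,0.0006,0.004,0,0,0,0],[0,0.001,0.005,0,0,0,0],[0,0.001,0.005,0,0,0,0],[0,0.001,0.005,0,0,0,0]]]'
python3 go2.py 593.3 31.3 41.4 1.5708 0.149
```

```text
time: 29.45
tcp_pos: [593.1, 8.7, 195.8]
tcp_rot: [-0.075, 0.997, -0.001, 0.0]
ft_force: [0.4, 1.7, -0.2]
opening: 9.9
grip_force: 60.1
shift [0.0002 0.0006 0.0013] turn [-0.    -0.001 -0.001] t 29.45 grasp [593.2  31.8  42.8] open 9.9 F [ 0.4  1.7 -0.2]
```

```bash
python3 -m creep '[[[0,0.0002,0.001,0,0,0,0],[0,0.0003,0.002,0,0,0,0],[0,0.0003,0.002,0,0,0,0.15],[0,0.0003,0.002,0,0,0,0.25],[0,0.0003,0.002,0,0,0,0.4]]]'
python3 -m creep '[[[0,0,0,0,0,0,0.6],[0,0,0,0,0,0,0.7],[0,0,0,0,0,0,0.8],[0,0,0,0,0,0,0.9],[0,0,0,0,0,0,0.9]]]'
python3 -m creep '[[[0,-0.003,-0.02,0,0,0,0.9],[0,-0.007,-0.05,0,0,0,0.9],[0,-0.013,-0.09,0,0,0,0.9],[0,-0.019,-0.13,0,0,0,0.9],[0,-0.025,-0.17,0,0,0,0.9]]]'
python3 look.py w10 ring_mould 8 ring_plate 0
python3 - <<'E'
from h import *
for cam,n in(('scene','cup'),('side','cup'),('scene','bottle'),('side','bottle')):
    arm.snapshot(cam); d=arm.silhouettes(cam,n)[0]; print(cam,n,np.round(d['rect']))
a=np.vstack([arm.snapshot('scene')[130:330,120:500],arm.snapshot('side')[80:330,220:600]]); cv2.imwrite('pics/end.png',a[:,:,::-1])
E
```

```text
time: 29.95
tcp_pos: [592.8, 8.2, 193.1]
tcp_rot: [-0.074, 0.997, -0.001, -0.0]
ft_force: [0.6, 0.2, -0.5]
opening: 33.8
grip_force: 0.0
time: 30.45
tcp_pos: [592.9, 8.5, 193.4]
tcp_rot: [-0.074, 0.997, -0.001, 0.0]
ft_force: [-0.7, -0.3, -0.3]
opening: 77.1
grip_force: 0.0
time: 30.95
tcp_pos: [592.6, 8.1, 366.8]
tcp_rot: [-0.074, 0.997, -0.001, -0.0]
ft_force: [0.4, -0.1, 0.0]
opening: 77.1
grip_force: 0.0
ring_mould 0.61 [344, 135, 426, 219] [591.09, -2.58, 0.25, 0.65]
ring_plate 0.87 [333, 125, 438, 219] [591.45, -4.3, 0.03, 0.6]
scene cup [421. 245. 455. 284.]
side cup [303. 109. 320. 135.]
scene bottle [273. 167. 292. 206.]
side bottle [328. 201. 350. 247.]
```

View pics/w10.png

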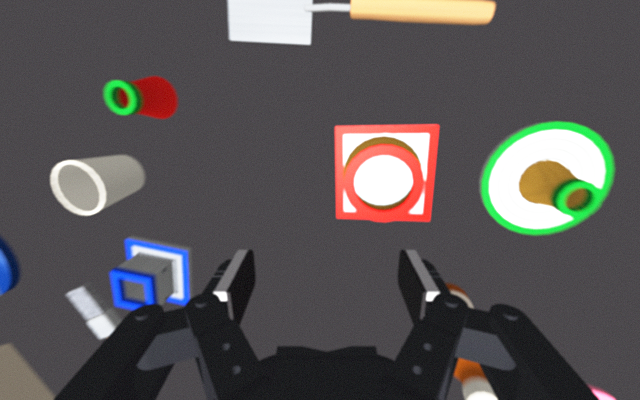

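View pics/end.png

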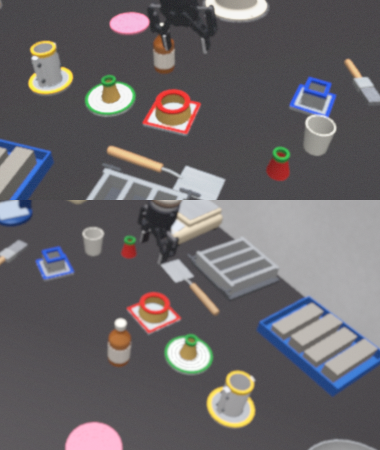

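All four moulds stand centred on their own plates. In the wrist view the ring is at (384,175) inside its red border, and the cup and bottle have not moved.

```bash
python3 -c "
from bench import arm
print(arm.sign_off(), arm.observe()['time'])"
```

```text
the job is handed in; nothing more can be done
the job is handed in; nothing more can be done
```

The job is handed in: in the last camera images all four moulds stand upright near the middle of their own plates, the cube is square, and the cup and bottle have not visibly moved; no verdict was returned.

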